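Right the fallen bottle and beaker on their taped places

ROBOT

A 6-joint arm with a two-finger parallel gripper is mounted at the origin on a cart in front of the work surface, level with it; the furniture and walls round the work are solid. World frame = base frame: x ahead of the robot, y to its left, z up, the work surface at z = 0. Lengths are in m, angles in rad, forces in N, time in s.
With the tool pointing down it reaches from about 0.275 to 0.825 m from the base axis. Payload 4.9 kg.
Tool frame: the origin (TCP) lies midway between the tips of the shut fingers; the grasp point (between the pads) lies 19 mm behind it (bot.grip_depth is the distance from the TCP to the grasp point, in m); z points along the fingers, y is the line along which they close (so a half turn about z gives the same grasp; the last joint's range is limited). The gripper opens to 85 mm and grips with 20 to 120 N. Pads are 22 mm wide; open, the fingers measure 114 mm over their backs; the gripper's body (76 mm by 85 mm) begins 54 mm behind the grasp point. The pads swing forward as they close: fully open they stand 13 mm farther back than shut.
Start: joints at [-1.304, 0.326, -0.193, 1.052, 0, 1.437], TCP at [0.215, -0.506, 0.231] pointing down, gripper open.
Joint ranges: [-2.65, 2.65], [-0.97, 1.79], [-1.3, 1.35], [-1.93, 2.1], [-1.47, 1.37], [-3.14, 3.14]. Speed limits (rad/s): [2.57, 2.57, 3.14, 3.14, 3.14, 3.14].

INTERFACE

Orientations are given as a unit quaternion [w, x, y, z].
In Python, from cell import bot gives the robot as it stands. Calls block until the motion is done:
- bot.move_pose(position, orientation): joint-space move of the TCP to a pose.
- bot.move_linear(position, speed=0.15, rotation=None, until_force=None): straight line of the TCP; rotation=None keeps the orientation; speed is the mean speed in m/s. With until_force (N) it stops when the force on the tool has changed by that much, and returns True; else False.
- bot.goto_joints(angles): joint-space move.
- bot.set_gripper(opening, grasp_force=None): opening from 0.0 (shut) to 1.0 (fully open); grasp_force is the grip in N (None keeps the last); returns when the fingers have stopped.
- bot.wait(seconds).
- bot.solve_ik(position, orientation): joint angles nearest the present ones, or None.
- bot.camera(name): name is "scene" or "top" or "wrist"; returns the picture (384x512x3 uint8, red, green, blue); there is no depth.
- bot.calibration(name): a dict with "mtx" (3x3 intrinsics, pixels), "extrinsics" (4x4, takes a point from world to camera coordinates); the wrist camera has in their place "hand_eye" (4x4, takes a point from camera to tool coordinates, whose origin is the TCP and whose axes are the flange's). Camera axes: x right, y down, z forward; pixel columns grow to the right and rows downward; lengths in m; the calibration is good to about 2 mm. A picture is of the moment at which its call begins: read the wrist's pose just before it. calibration takes no time and is no camera call.
A pose or a line that the arm cannot do raises bot.PlanningError and nothing moves.
- bot.close_job(): hands the job in; it is judged then, once.
Trained networks look in the newest picture that a camera, given by its name, has taken for a name from the list of things; names that differ only in an ending like _2 or _b are one class to them, and where a whole thing is asked for, a point or a joint stands for the part that bears it (a point fixed in the world has none). Each returns a list of dicts, best first, with "confidence" (0 to 1); they miss things now and then, are a little off and sometimes report something else, mostly with a low value. They report only what shows in the picture. A call takes as long as a camera call.
- bot.search_frame(camera, thing): "bbox" ([left, top, width, height] in pixels, round what is visible of it).
Readings, each from a call of its own:
- bot.read_clock(): time.
- bot.read_joint_positions(): joint angles.
- bot.read_joint_vel(): joint speeds.
- bot.read_joint_efforts(): joint torques, N m.
- bot.read_position(): TCP position.
- bot.read_tool_rot(): TCP orientation.
- bot.read_ft_force(): force on the tool from outside, world axes, zero at the start.
- bot.read_moment(): the same for the moment, N m.
- bot.read_gripper_width(): opening from 0.0 (shut) to 1.0 (fully open).
- bot.read_finger_force(): force on a finger pad.
Only numpy, scipy, OpenCV 4.12 (cv2) and the standard library are available. Lean on these libraries where they do the work, as an engineer would, in place of code of your own. Each camera call takes 0.05 s, during which the arm holds its last target. There are 200 camera calls.

TASK

The small brown bottle and the glass beaker have been knocked over on the bench. Stand them both upright again: the bottle inside the blue taped square and the beaker, open end up, inside the yellow one. One square lies behind the other and the beaker may be lying across one, so choose the order and the approach with care, and leave the things standing round about where they are.

Things in the scene. Friction and masses are not known exactly. Their poses are not given: they have to be found in the camera images.
- bottle: fallen small brown bottle with black cap, lying on the bench left of the pump. Body 44 mm in diameter, straight for the lower 50 mm; cap 25 mm; 85 mm tall, 0.09 kg. Origin: centre of its underside; z axis runs from underside to cap. Lying, the axis is level, 22 mm above the bench; it can roll if nudged. (A like bottle standing far back on the left belongs to the room, is not meant.)
- beaker: fallen small clear glass beaker, lying on the bench on or behind the rear square. 61 mm tall, 47 mm in diameter at the closed foot, 51 mm at the open rim, 0.045 kg. Origin: centre of its underside; z axis runs from foot to mouth. Lying, its origin is 23 mm above the bench; it can roll if nudged. (A like beaker standing far back on the left belongs to the room, is not meant.)
- blue_mark: place for the bottle: square of blue marking tape stuck flat on the bench (thinner than 1 mm, nothing to bump into), 84 mm outside, 68 mm inside. Origin: its centre, at bench height; z up, x and y along its sides. It lies either nearer to the robot or behind the yellow one, 100 to 113 mm centre to centre
- yellow_mark: place for the beaker: square of yellow marking tape, like the blue one. Origin: its centre; z up, x and y along its sides
- ethanol_bottle: bystander: brown bottle with a red cap that stands to the right of the rear square, behind the flow chamber, round, 66 mm in diameter, 140 mm tall. Origin: centre of its underside; z up
- vial: bystander: small clear vial with a red cap that stands behind and to the left of the taped squares, 16 mm in diameter, 48 mm tall. Origin: centre of its underside; z up
- green_vial: bystander: small clear vial with a green cap, standing farther back than the fallen bottle, 16 mm in diameter, 48 mm tall. Origin: centre of its underside; z up
- timer: bystander: flat white bench timer with a display, 60 x 62 x 18 mm, on the left of the bench, in front of the fallen bottle. Origin: centre of its underside; z up
- waste_bottle: fixed obstacle: white open-necked waste bottle with thin lines in it, standing at the left of the bench, round, 68 mm in diameter, 122 mm tall. Origin: centre of its underside; z up
- pump: fixed obstacle: white peristaltic pump, a block 132 mm high. In its own frame it fills x -99 to +71 mm, y -78 to +82 mm. Origin: on the bench under it; z up. A black cable leaves its back and runs along the bench towards the back wall
- flow_chamber: fixed obstacle: dark blue measuring chamber to the right of the squares, a low box 106 mm high. In its own frame it fills x -180 to +183 mm, y -122 to +122 mm; two hinge lugs at x -4 to +13 mm reach out to y +-130 mm, 85 mm high. Origin: on the bench under it; z up

How it is judged:
At the end, for the whole second after the job is handed in: The bottle stands upright (within 0.1 rad) on the bench (underside less than 8 mm up) with its centre within 20 mm of the blue square's centre, the beaker likewise, foot down, within 20 mm of the yellow square's centre, both released and at rest (angle between each of bottle, beaker's own z axis and vertical below 0.1 rad and height (world z) of each of bottle, beaker below 0.008 m and horizontal distance between bottle and blue_mark below 0.02 m and linear speed of each of bottle, beaker below 0.02 m/s and angular speed of each of bottle, beaker below 0.2 rad/s and horizontal distance between beaker and yellow_mark below 0.02 m); the robot touches nothing.
It fails at once if the brown bottle with the red cap is pushed away or tipped (distance of ethanol_bottle from where it was at the start of the episode above 0.02 m or angle between ethanol_bottle's own z axis and vertical above 0.35 rad).
It fails at once if the vial with the red cap is pushed away or tipped (distance of vial from where it was at the start of the episode above 0.02 m or angle between vial's own z axis and vertical above 0.35 rad).
It fails at once if the vial with the green cap is pushed away or tipped (distance of green_vial from where it was at the start of the episode above 0.02 m or angle between green_vial's own z axis and vertical above 0.35 rad).
It fails at once if the timer is pushed away (distance of timer from where it was at the start of the episode above 0.02 m).
It also fails if it takes over 64 s, if anything falls off the work surface, if the arm or the gripper's body presses on something with over 40 N, if the wrist force passes 120 N, or if a joint passes its speed limit or range.

## Working session

There is one attempt and no reset: what is moved stays moved. The work goes in short steps, each a Python script; the robot and the scene stay as the last script left them, time stands still between calls to the robot, and variables do not carry over. Pictures are saved under pics/ and viewed, at most 10 in all, crops included, and the job is handed in when it is done.

```bash
ls; mkdir -p pics; python3 - <<'E'
from cell import bot
import cv2,numpy as np
for n in("scene","top"):
    im=bot.camera(n); cv2.imwrite(f"pics/{n}0.png",cv2.resize(im[:,:,::-1],(800,600),interpolation=cv2.INTER_CUBIC))
    cv2.imwrite(f"{n}_raw.png",im[:,:,::-1])
    c=bot.calibration(n);print(n,np.round(c["mtx"],1).tolist(),np.round(c["extrinsics"],4).tolist())
    for t in["bottle","beaker","blue_mark","yellow_mark","vial","green_vial","ethanol_bottle","timer","pump","flow_chamber","waste_bottle"]:
        print(t,[(np.round(d["bbox"],0).tolist(),round(d["confidence"],2)) for d in bot.search_frame(n,t)[:3]])
print(bot.calibration("wrist"),bot.read_clock(),bot.grip_depth,bot.read_tool_rot())
E
```

```text
pics
scene [[392.1, 0.0, 254.7], [0.0, 392.1, 187.1], [0.0, 0.0, 1.0]] [[-0.8191, -0.5735, -0.0097, 0.5944], [-0.4348, 0.6318, -0.6417, 0.0872], [0.3742, -0.5214, -0.7669, 1.0226], [0.0, 0.0, 0.0, 1.0]]
bottle [([196.0, 231.0, 38.0, 18.0], 0.56), ([263.0, 83.0, 22.0, 44.0], 0.28)]
beaker [([228.0, 139.0, 26.0, 20.0], 0.81), ([235.0, 146.0, 38.0, 23.0], 0.66)]
blue_mark [([237.0, 155.0, 33.0, 13.0], 0.68), ([261.0, 81.0, 21.0, 48.0], 0.56)]
yellow_mark [([226.0, 138.0, 25.0, 21.0], 0.64)]
vial [([195.0, 297.0, 35.0, 43.0], 0.24)]
green_vial [([177.0, 190.0, 12.0, 13.0], 0.65), ([197.0, 156.0, 5.0, 14.0], 0.32), ([198.0, 231.0, 33.0, 21.0], 0.2)]
ethanol_bottle [([263.0, 82.0, 20.0, 46.0], 0.94)]
timer [([265.0, 273.0, 33.0, 36.0], 0.56)]
pump []
flow_chamber []
waste_bottle [([193.0, 295.0, 40.0, 48.0], 0.77)]
top [[361.7, 0.0, 265.0], [0.0, 361.7, 190.1], [0.0, 0.0, 1.0]] [[-0.0282, -0.9993, 0.0242, 0.2565], [-0.9851, 0.0237, -0.1704, 0.5294], [0.1697, -0.0287, -0.9851, 0.9241], [0.0, 0.0, 0.0, 1.0]]
bottle [([173.0, 183.0, 33.0, 30.0], 0.65)]
beaker [([282.0, 133.0, 27.0, 25.0], 0.8
[... 249 characters left out ...]
173.0, 263.0, 23.0, 20.0], 0.58)]
pump []
flow_chamber []
waste_bottle [([97.0, 228.0, 42.0, 30.0], 0.62)]
{'mtx': array([[318.75961154,   0.        , 257.54993335],
       [  0.        , 318.75961154, 197.36132657],
       [  0.        ,   0.        ,   1.        ]]), 'hand_eye': array([[-9.83872465e-04, -9.64628824e-01, -2.63610059e-01,
         6.62691334e-02],
       [ 9.99999504e-01, -9.89234970e-04, -1.12391050e-04,
        -4.38438041e-04],
       [-1.52356642e-04, -2.63610039e-01,  9.64629320e-01,
        -1.41534533e-01],
       [ 0.00000000e+00,  0.00000000e+00,  0.00000000e+00,
         1.00000000e+00]])} 1.2 0.0187 [ 6.74492553e-06  9.79987182e-01  1.99060601e-01 -1.12612572e-05]
```

```bash
python3 - <<'E'
import cv2
a=cv2.imread("top_raw.png")[90:294,140:400];cv2.imwrite("pics/topc.png",cv2.resize(a,None,fx=3,fy=2.94,interpolation=cv2.INTER_CUBIC))
a=cv2.imread("scene_raw.png")[75:265,160:360];cv2.imwrite("pics/scc.png",cv2.resize(a,None,fx=3,fy=3,interpolation=cv2.INTER_CUBIC))
E
```

```text
(no output)
```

View pics/topc.png

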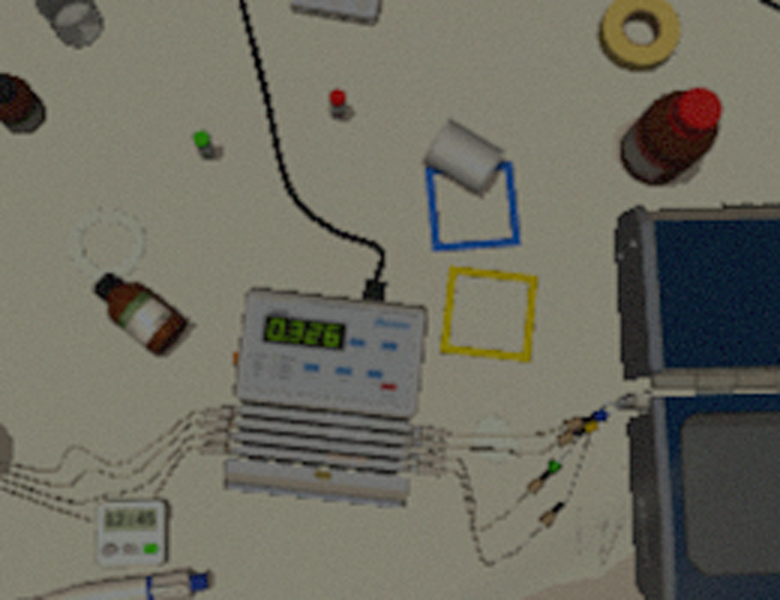

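View pics/scc.png

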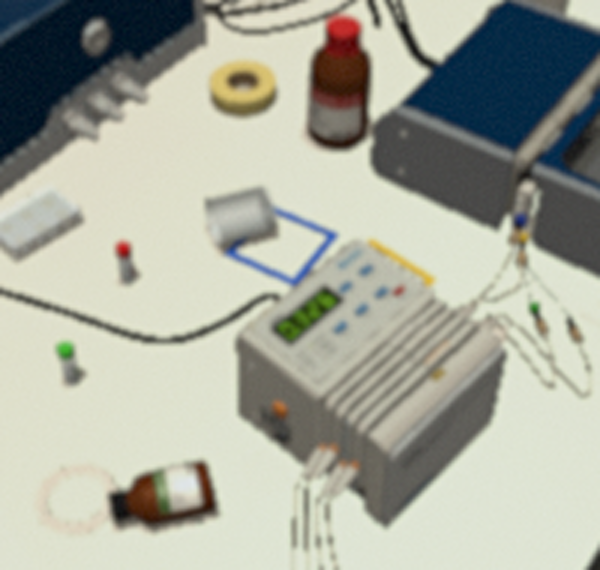

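View pics/top0.png

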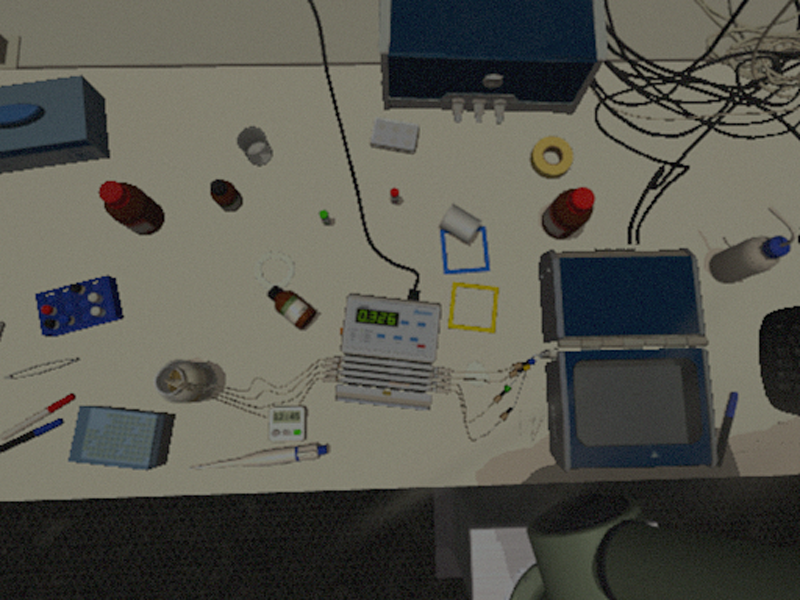

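```bash
cat >h.py <<'E'
from cell import bot
import numpy as np,cv2
from scipy.spatial.transform import Rotation as R
def ray(uv,z,K,T): # world->cam T
    d=T[:3,:3].T@np.linalg.solve(K,[uv[0],uv[1],1.]); c=-T[:3,:3].T@T[:3,3]
    return c+d*(z-c[2])/d[2]
def toppt(p,z):
    c=bot.calibration("top"); return ray((140+p[0]/3,90+p[1]/2.94),z,c["mtx"],c["extrinsics"])
def wristT():
    q=bot.read_tool_rot();p=bot.read_position();M=np.eye(4)
    M[:3,:3]=R.from_quat(q,scalar_first=True).as_matrix();M[:3,3]=p
    return np.linalg.inv(M@bot.calibration("wrist")["hand_eye"])
def rot(z,y): # tool z dir, closing dir
    z=np.array(z,float);z/=np.linalg.norm(z);y=np.array(y,float);y-=z*(y@z);y/=np.linalg.norm(y)
    return R.from_matrix(np.c_[np.cross(y,z),y,z]).as_quat(scalar_first=True)
E
python3 - <<'E'
from h import *
np.set_printoptions(precision=3,suppress=True)
S={"blue":([(433,250),(520,243),(512,162),(427,168)],0),"yellow":([(449,267),(538,275),(530,360),(441,352)],0),
"bottle":([(105,285),(172,342)],.022),"beaker":([(438,138),(492,175)],.024),"pump":([(247,288),(428,305),(408,505),(225,485)],.132),"chamb":([(637,205),(650,600)],.106),
"vials":([(338,98),(202,139)],.048),"eth":([(700,108)],.14),"timer":([(133,532)],.018),"waste":([(0,450)],.1)}
for k,(P,z) in S.items():
    Q=np.array([toppt(p,z) for p in P])[:,:2]; print(k,Q.tolist() if 0 else Q.round(3).tolist(),Q.mean(0))
E
```

```text
blue [[0.585, 0.186], [0.59, 0.104], [0.671, 0.107], [0.666, 0.189]] [0.628 0.146]
yellow [[0.568, 0.171], [0.558, 0.088], [0.477, 0.1], [0.487, 0.182]] [0.522 0.136]
bottle [[0.554, 0.486], [0.499, 0.426]] [0.527 0.456]
beaker [[0.689, 0.179], [0.651, 0.13]] [0.67  0.155]
pump [[0.528, 0.348], [0.51, 0.203], [0.35, 0.224], [0.369, 0.367]] [0.439 0.286]
chamb [[0.598, 0.02], [0.268, 0.033]] [0.433 0.026]
vials [[0.721, 0.271], [0.684, 0.395]] [0.703 0.333]
eth [[0.673, -0.029]] [ 0.673 -0.029]
timer [[0.33, 0.46]] [0.33 0.46]
waste [[0.403, 0.552]] [0.403 0.552]
```

```bash
python3 - <<'E'
from h import *
np.set_printoptions(precision=3,suppress=True)
bot.move_pose([.655,.155,.22],rot([0,0,-1],[0,-1,0]))
T=wristT();im=bot.camera("wrist");np.save("w1T.npy",T);cv2.imwrite("w1.png",im[:,:,::-1]);cv2.imwrite("pics/w1.png",cv2.resize(im[:,:,::-1],(800,600),interpolation=cv2.INTER_CUBIC))
print([(d["bbox"],d["confidence"]) for d in bot.search_frame("wrist","beaker")[:2]],bot.read_clock(),bot.read_joint_positions())
# IK feasibility
b=np.array([.673,-.029]) 
def chk(pos,a,th,name):
    # a: horizontal axis dir foot->top ; pick pose tilt th toward foot
    h=np.cross([0,0,1],np.r_[a,0]);out=[]
    for s in(1,-1):
        z=np.r_[-np.sin(th)*a,-np.cos(th)];q=rot(z,s*h)
        out.append(bot.solve_ik(list(np.array(pos)+.019*z),q) is not None)
    print(name,np.degrees(th).round(),out)
ab=np.array([.055,.06]);ab/=np.linalg.norm(ab)
ak=np.array([.038,.049]);ak/=np.linalg.norm(ak)
for t in np.radians([0,20,35,45,55,60]):
    chk([.521,.448,.025],ab,t,"bottle")
    chk([.67,.155,.027],ak,t,"beakerA");chk([.67,.155,.027],-ak,t,"beakerB")
def chp(pos,tilt,name):
    ok=[]
    for yaw in range(-180,180,20):
        d=np.array([np.cos(np.radians(yaw)),np.sin(np.radians(yaw))]);z=np.r_[np.cos(tilt)*d,-np.sin(tilt)]
        h=np.array([-d[1],d[0],0])
        if any(bot.solve_ik(list(np.array(pos)+.019*z),rot(z,s*h)) is not None for s in(1,-1)):ok.append(yaw)
    print(name,np.degrees(tilt).round(),ok)
for t in np.radians([20,35,45,55,60]):
    chp([.522,.136,.035],t,"Y");chp([.628,.146,.035],t,"B")
E
```

```text
[([219.5, 122.6, 72.6, 68.1], 0.8)] 4.9917 [ 0.122  0.567  0.157  1.161 -0.    -3.019]
bottle 0.0 [True, True]
beakerA 0.0 [True, True]
beakerB 0.0 [True, True]
bottle 20.0 [True, True]
beakerA 20.0 [True, True]
beakerB 20.0 [True, True]
bottle 35.0 [True, True]
beakerA 35.0 [True, True]
beakerB 35.0 [True, True]
bottle 45.0 [False, False]
beakerA 45.0 [False, False]
beakerB 45.0 [True, True]
bottle 55.0 [False, False]
beakerA 55.0 [False, False]
beakerB 55.0 [True, True]
bottle 60.0 [False, False]
beakerA 60.0 [False, False]
beakerB 60.0 [True, True]
Y 20.0 [-120, -100, -80, -60, -40, -20, 40, 60, 80, 100, 120, 140]
B 20.0 [-100, -80, -60, -40, -20, 0, 20, 40, 60, 80, 100, 120]
Y 35.0 [-180, -160, -140, -120, -100, -80, -60, -40, -20, 40, 60, 80, 100, 120, 140, 160]
B 35.0 [-120, -100, -80, -60, -40, -20, 0, 20, 40, 60, 80, 100, 120, 140]
Y 45.0 [-180, -160, -140, -120, -100, -80, -60, -40, -20, 0, 20, 40, 60, 80, 100, 120, 140, 160]
B 45.0 [-140, -120, -100, -80, -60, -40, -20, 0, 20, 40, 60, 80, 100, 120, 140, 160]
Y 55.0 [-180, -160, -140, -120, -100, -80, -60, -40, -20, 0, 20, 40, 60, 80, 100, 120, 140, 160]
B 55.0 [-180, -160, -140, -120, -100, -80, -60, -40, -20, 0, 20, 40, 60, 80, 100, 120, 140, 160]
Y 60.0 [-180, -160, -140, -120, -100, -80, -60, -40, -20, 0, 20, 40, 60, 80, 100, 120, 140, 160]
B 60.0 [-180, -160, -140, -120, -100, -80, -60, -40, -20, 0, 20, 40, 60, 80, 100, 120, 140, 160]
```

View pics/w1.png

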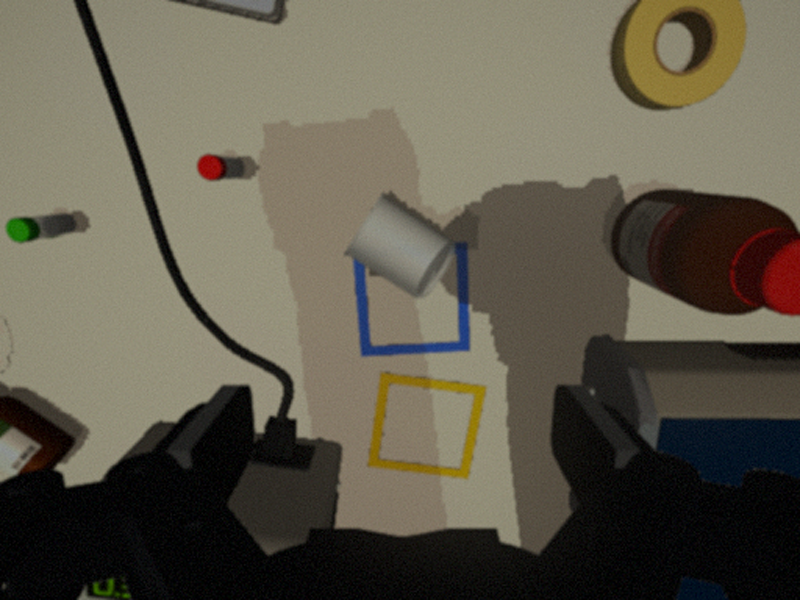

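```bash
python3 - <<'E'
import cv2
a=cv2.imread("w1.png")[110:240,205:325];cv2.imwrite("pics/w1c.png",cv2.resize(a,None,fx=4.6,fy=4.6,interpolation=cv2.INTER_CUBIC))
E
```

```text
(no output)
```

View pics/w1c.png

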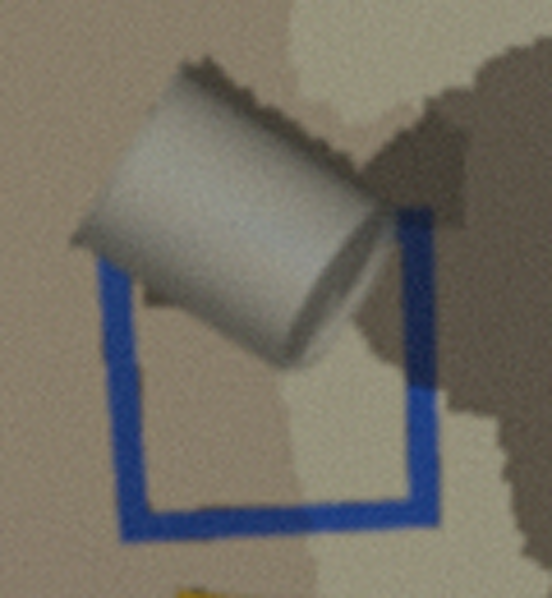

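```bash
cat >>h.py <<'E'
def objT(o,a): # object frame with z axis a (3-vec), x arbitrary
    a=np.array(a,float);a/=np.linalg.norm(a);M=np.eye(4)
    h=np.cross([0,0,1],a) if abs(a[2])<.9 else None
    h/=np.linalg.norm(h);M[:3,:3]=np.c_[h,np.cross(a,h),a];M[:3,3]=o;return M
def plan(o,a,g,th,goal,yaw,s,e=.001,dz=0):
    """object foot o, axis a; grasp g from foot, tilt th towards foot; goal xy, yaw of tool's horizontal dir"""
    O=objT(o,a);ah=np.r_[a[:2],0]/np.linalg.norm(a[:2]);h=O[:3,0]
    z=-np.sin(th)*ah-np.cos(th)*np.array([0,0,1]);q=rot(z,s*h)
    P=np.eye(4);P[:3,:3]=R.from_quat(q,scalar_first=True).as_matrix();P[:3,3]=O[:3,3]+g*O[:3,2]+[0,0,e]+.020*z
    rel=np.linalg.inv(O)@P
    # upright object: local z up; pick yaw so that local -(cross) -> tool horizontal direction
    G=np.eye(4);zl=rel[:3,2];G[:3,:3]=R.from_euler('z',yaw-np.arctan2(zl[1],zl[0])).as_matrix();G[:3,3]=[goal[0],goal[1],dz]
    F=G@rel
    return P,F
def pq(M): return M[:3,3].tolist(),R.from_matrix(M[:3,:3]).as_quat(scalar_first=True).tolist()
def up(M,d,back=0): 
    N=M.copy();N[2,3]+=d;N[:3,3]-=back*N[:3,2];return N
E
python3 - <<'E'
from h import *
np.set_printoptions(precision=3,suppress=True)
T=np.load("w1T.npy");K=bot.calibration("wrist")["mtx"]
c=lambda p,z:ray((205+p[0]/4.6,110+p[1]/4.6),z,K,T)[:2]
w=lambda p,z:ray((p[0]*.64,p[1]*.64),z,K,T)[:2]
m,f=c((130,155),.0255),c((340,289),.0235);print("mouth",m,"foot",f,np.linalg.norm(m-f))
print("blue",[c(p,0) for p in[(122,542),(440,525),(433,208)]],(c((122,542),0)+c((433,208),0))/2)
print("yel",np.mean([w(p,0) for p in[(384,373),(485,387),(467,478),(369,466)]],0))
a=np.r_[m-f,.002]
for th in(35,38,40):
  for s in(1,-1):
    for yaw in(-150,-160,-170,180,170):
        P,F=plan(np.r_[f,.0235],a,.03,np.radians(th),(.522,.137),np.radians(yaw),s)
        js=[bot.solve_ik(*pq(x)) for x in(up(P,.07),P,up(F,.07),F)]
        if all(j is not None for j in js): print(th,s,yaw,js[1],js[3])
ab=np.r_[.055,.06,0]
for th in(35,38,40):
  for s in(1,-1):
    for yaw in(-80,-90,-100,-110):
        P,F=plan([.4985,.4255,.022],ab,.03,np.radians(th),(.627,.146),np.radians(yaw),s)
        js=[bot.solve_ik(*pq(x)) for x in(up(P,.07),P,up(F,.07),F)]
        if all(j is not None for j in js): print("bot",th,s,yaw,js[1],js[3])
E
```

```text
mouth [0.688 0.18 ] foot [0.656 0.132] 0.057615420181162856
blue [array([0.584, 0.186]), array([0.589, 0.103]), array([0.672, 0.108])] [0.628 0.147]
yel [0.523 0.136]
35 1 -150 [ 0.278  1.214  0.739  1.581 -0.387 -0.621] [ 0.239  1.268  0.625  1.833 -0.226  2.967]
35 1 -160 [ 0.278  1.214  0.739  1.581 -0.387 -0.621] [ 0.188  1.284  0.661  1.866 -0.129  3.044]
35 1 -170 [ 0.278  1.214  0.739  1.581 -0.387 -0.621] [ 0.136  1.287  0.664  1.874 -0.031  3.119]
35 1 180 [ 0.278  1.214  0.739  1.581 -0.387 -0.621] [ 0.084  1.274  0.635  1.855  0.067 -3.091]
35 1 170 [ 0.278  1.214  0.739  1.581 -0.387 -0.621] [ 0.032  1.248  0.577  1.814  0.165 -3.016]
35 -1 -150 [ 0.278  1.214  0.739  1.581 -0.387  2.521] [ 0.239  1.268  0.625  1.833 -0.226 -0.174]
35 -1 -160 [ 0.278  1.214  0.739  1.581 -0.387  2.521] [ 0.188  1.284  0.661  1.866 -0.129 -0.098]
35 -1 -170 [ 0.278  1.214  0.739  1.581 -0.387  2.521] [ 0.136  1.287  0.664  1.874 -0.031 -0.023]
35 -1 180 [ 0.278  1.214  0.739  1.581 -0.387  2.521] [0.084 1.274 0.635 1.855 0.067 0.051]
35 -1 170 [ 0.278  1.214  0.739  1.581 -0.387  2.521] [0
[... 1273 characters left out ...]
534  1.743 -0.029  3.115]
40 1 180 [ 0.293  1.319  0.925  1.746 -0.428 -0.575] [ 0.086  1.189  0.51   1.728  0.064 -3.084]
40 1 170 [ 0.293  1.319  0.925  1.746 -0.428 -0.575] [ 0.036  1.167  0.46   1.691  0.156 -2.999]
40 -1 -150 [ 0.293  1.319  0.925  1.746 -0.428  2.567] [ 0.233  1.182  0.5    1.705 -0.215 -0.198]
40 -1 -160 [ 0.293  1.319  0.925  1.746 -0.428  2.567] [ 0.185  1.197  0.531  1.736 -0.122 -0.111]
40 -1 -170 [ 0.293  1.319  0.925  1.746 -0.428  2.567] [ 0.135  1.199  0.534  1.743 -0.029 -0.026]
40 -1 180 [ 0.293  1.319  0.925  1.746 -0.428  2.567] [0.086 1.189 0.51  1.728 0.064 0.057]
40 -1 170 [ 0.293  1.319  0.925  1.746 -0.428  2.567] [0.036 1.167 0.46  1.691 0.156 0.142]
```

```bash
python3 - <<'E'
from h import *
from scipy.optimize import least_squares
np.set_printoptions(precision=3,suppress=True)
D=[]
for r in(.3,.4,.5,.6,.7,.8):
  for z in(.05,.2,.35):
    j=bot.solve_ik([r,0,z],rot([0,0,-1],[0,-1,0]))
    if j is not None:D.append((r,z,j[1],j[2]))
D=np.array(D)
def f(p):
    L1,p1,L2,p2,r0,z0=p
    a=D[:,2]+p1;b=D[:,2]-D[:,3]+p2
    return np.r_[L1*np.sin(a)+L2*np.cos(b)+r0-D[:,0],L1*np.cos(a)-L2*np.sin(b)+z0-D[:,1]]
s=least_squares(f,[.4,0,.4,0,.05,.1]);print("L1,p1,L2,p2,r0,z0",s.x,abs(s.fun).max())
ab=np.r_[.055,.06,0]
for th in(10,15,20,25,30,35):
  for s in(1,-1):
    P,F=plan([.4985,.4255,.022],ab,.03,np.radians(th),(.627,.146),0,s)
    a=[bot.solve_ik(*pq(up(P,d))) for d in(0,.06,.1)]
    print(th,s,[x is not None for x in a],a[1])
    for yaw in(-60,-75,-90,-105):
        F=plan([.4985,.4255,.022],ab,.03,np.radians(th),(.627,.146),np.radians(yaw),s)[1]
        js=[bot.solve_ik(*pq(up(F,d))) for d in(0,.06)]
        print("   ",yaw,[x is not None for x in js],js[0])
E
```

```text
L1,p1,L2,p2,r0,z0 [ 0.509  0.003  0.403 -0.176  0.006 -0.115] 0.001337093831839442
10 1 [True, True, True] [ 0.619  0.84   0.239  1.141 -0.036 -0.206]
    -60 [True, True] [ 0.555  1.065 -0.19   0.495 -1.393  1.752]
    -75 [True, True] [ 0.538  1.331  0.386  1.623 -1.245  2.592]
    -90 [True, False] [ 0.5    1.54   0.852  2.101 -1.044  2.834]
    -105 [False, False] None
10 -1 [True, True, True] [ 0.619  0.84   0.239  1.141 -0.036  2.935]
    -60 [True, True] [ 0.555  1.065 -0.19   0.495 -1.393 -1.39 ]
    -75 [True, True] [ 0.538  1.331  0.386  1.623 -1.245 -0.549]
    -90 [True, False] [ 0.5    1.54   0.852  2.101 -1.044 -0.308]
    -105 [False, False] None
15 1 [True, True, True] [ 0.626  0.915  0.374  1.287 -0.052 -0.196]
    -60 [True, True] [ 0.547  1.01  -0.237  0.41  -1.308  1.66 ]
    -75 [True, True] [ 0.531  1.234  0.275  1.394 -1.198  2.388]
    -90 [True, True] [ 0.494  1.437  0.716  1.906 -1.017  2.693]
    -105 [False, False] None
15 -1 [True, True, True] [ 0.626  0.915  0.374  1.287 -0.052  2.945]
    -60 [True, True] [ 0.547  1.01  -0.237  0.41  -1.308 -1.482]
    
[... 2018 characters left out ...]
414  1.359  0.78   1.818 -0.742 -0.557]
35 1 [True, True, False] [ 0.647  1.413  1.311  2.072 -0.104 -0.149]
    -60 [True, True] [ 0.479  0.837 -0.319  0.351 -0.959  1.493]
    -75 [True, True] [ 0.471  0.969  0.002  0.893 -0.929  1.926]
    -90 [True, True] [ 0.443  1.117  0.323  1.327 -0.833  2.262]
    -105 [True, True] [ 0.401  1.27   0.652  1.674 -0.702  2.508]
35 -1 [True, True, False] [ 0.647  1.413  1.311  2.072 -0.104  2.992]
    -60 [True, True] [ 0.479  0.837 -0.319  0.351 -0.959 -1.648]
    -75 [True, True] [ 0.471  0.969  0.002  0.893 -0.929 -1.216]
    -90 [True, True] [ 0.443  1.117  0.323  1.327 -0.833 -0.879]
    -105 [True, True] [ 0.401  1.27   0.652  1.674 -0.702 -0.634]
```

```bash
cat >beaker.py <<'E'
from h import *
d=np.array([.62,.785]);d/=np.linalg.norm(d);f=np.array([.671,.1555])-.0305*d
P,F=plan(np.r_[f,.0235],np.r_[d,.033],.03,np.radians(35),(.5225,.135),np.radians(170),1)
E
python3 - <<'E'
from beaker import *
np.set_printoptions(precision=3,suppress=True)
bot.set_gripper(1.0)
bot.move_pose(*pq(up(P,.09)))
print(bot.read_joint_positions())
print(bot.move_linear(pq(P)[0],speed=.12,until_force=8),bot.read_position(),P[:3,3])
bot.set_gripper(0,grasp_force=25);print(bot.read_gripper_width(),bot.read_finger_force())
bot.move_linear(pq(up(P,.11))[0],speed=.12)
print(bot.read_gripper_width(),bot.read_ft_force(),bot.read_clock())
print(bot.solve_ik(*pq(up(F,.11))),bot.solve_ik(*pq(F)))
im=bot.camera("wrist");cv2.imwrite("pics/w2.png",im[:,:,::-1])
E
```

```text
[ 0.261  1.178  0.885  1.788 -0.35  -0.549]
False [0.664 0.146 0.01 ] [0.664 0.146 0.009]
0.5752581419721039 24.7570602511405
0.5738206030706116 [-0.351  0.097 -0.819] 9.725
[ 0.029  1.128  0.598  1.958  0.163 -3.018] [ 0.029  1.251  0.58   1.817  0.163 -3.018]
```

View pics/w2.png

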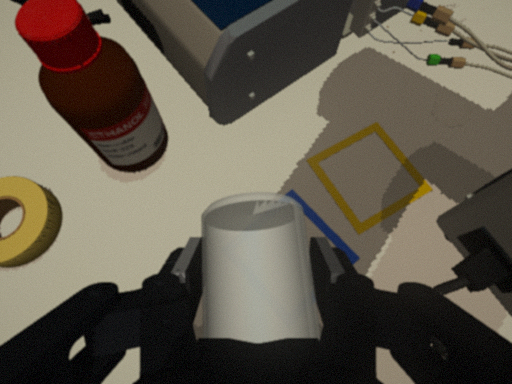

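```bash
python3 - <<'E'
from beaker import *
np.set_printoptions(precision=3,suppress=True)
bot.move_pose(*pq(up(F,.11)))
bot.move_linear(pq(up(F,.015))[0],speed=.15)
print(bot.move_linear(pq(up(F,-.005))[0],speed=.025,until_force=3),bot.read_position(),F[:3,3],bot.read_ft_force(),bot.read_gripper_width(),bot.read_clock())
im=bot.camera("wrist");cv2.imwrite("w3.png",im[:,:,::-1])
im2=bot.camera("top");cv2.imwrite("t3.png",im2[:,:,::-1])
a=cv2.resize(im[:,:,::-1],(400,300));b=cv2.resize(im2[90:240,230:430,::-1],(400,300),interpolation=cv2.INTER_CUBIC)
cv2.imwrite("pics/w3.png",np.hstack([a,b]))
E
```

```text
True [0.507 0.138 0.017] [0.508 0.138 0.018] [ 0.615 -0.146  2.303] 0.5610864237380004 13.2917
```

View pics/w3.png

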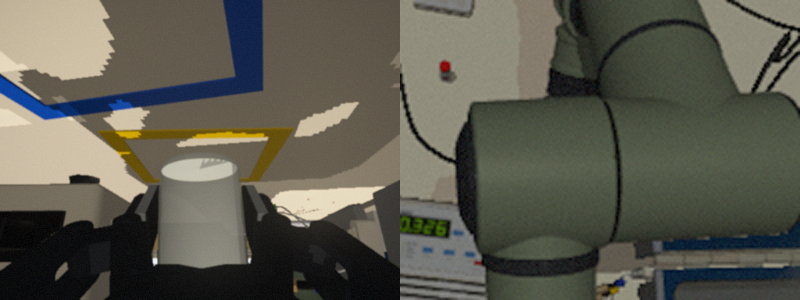

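```bash
python3 - <<'E'
from beaker import *
np.set_printoptions(precision=3,suppress=True)
bot.set_gripper(.8)
C=bot.read_position();z=F[:3,2]
bot.move_linear((C-.09*z).tolist(),speed=.12)
bot.move_linear((C-.09*z+[0,0,.13]).tolist(),speed=.2)
bot.move_pose([.53,.44,.24],rot([0,0,-1],[1,-1,0]))
T=wristT();np.save("w4T.npy",T);im=bot.camera("wrist");cv2.imwrite("w4.png",im[:,:,::-1]);im2=bot.camera("top");cv2.imwrite("t4.png",im2[:,:,::-1])
for n in("bottle","beaker"):print(n,[bot.search_frame(c,n)[:2] for c in("wrist","top")])
a=cv2.resize(im[:,:,::-1],(400,300),interpolation=cv2.INTER_AREA);b=cv2.resize(im2[90:240,230:430,::-1],(400,300),interpolation=cv2.INTER_CUBIC)
cv2.imwrite("pics/w4.png",np.vstack([np.hstack([a,b]),cv2.resize(im[80:230,120:520,::-1],(800,300),interpolation=cv2.INTER_CUBIC)]))
print(bot.read_joint_positions(),bot.read_clock())
E
```

```text
Traceback (most recent call last):
cell.PlanningError: the arm cannot follow that straight line within its joint ranges
```

```bash
python3 - <<'E'
from beaker import *
np.set_printoptions(precision=3,suppress=True)
C=bot.read_position()
bot.move_linear((C+[0,0,.11]).tolist(),speed=.12)
bot.move_pose([.53,.44,.24],rot([0,0,-1],[1,-1,0]))
T=wristT();np.save("w4T.npy",T);im=bot.camera("wrist");cv2.imwrite("w4.png",im[:,:,::-1]);im2=bot.camera("top");cv2.imwrite("t4.png",im2[:,:,::-1])
for n in("bottle","beaker"):print(n,[bot.search_frame(c,n)[:2] for c in("wrist","top")])
a=cv2.resize(im[:,:,::-1],(400,300),interpolation=cv2.INTER_AREA);b=cv2.resize(im2[90:240,230:430,::-1],(400,300),interpolation=cv2.INTER_CUBIC)
cv2.imwrite("pics/w4.png",np.vstack([np.hstack([a,b]),cv2.resize(im[80:230,120:520,::-1],(800,300),interpolation=cv2.INTER_CUBIC)]))
print(bot.read_joint_positions(),bot.read_clock())
E
```

```text
bottle [[{'bbox': [231.4, 120.5, 37.8, 82.4], 'confidence': 0.63}], []]
beaker [[{'bbox': [411.0, 356.7, 19.4, 15.9], 'confidence': 0.59}, {'bbox': [378.0, 86.1, 28.4, 18.6], 'confidence': 0.22}], [{'bbox': [292.8, 185.6, 22.7, 22.2], 'confidence': 0.79}]]
[0.586 0.591 0.249 1.228 0.    2.942] 19.9833
```

View pics/w4.png

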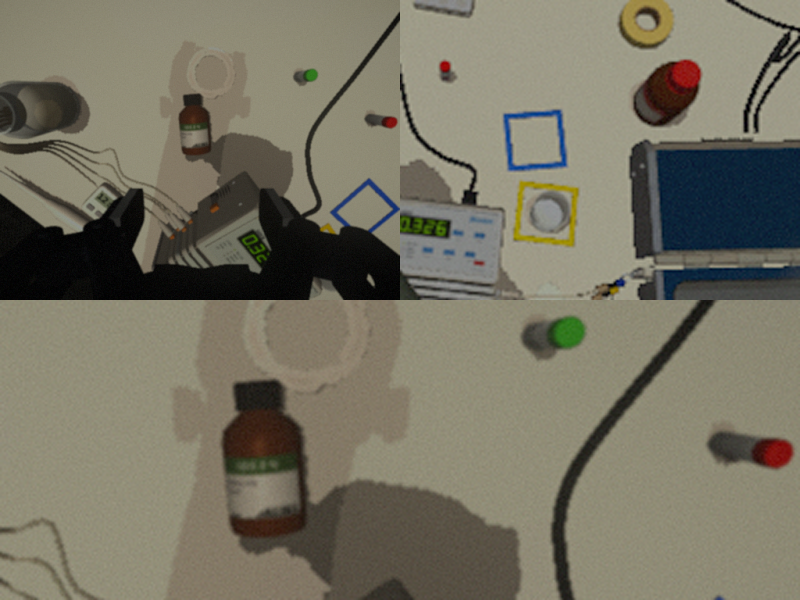

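```bash
cat >bott.py <<'E'
from h import *
T=np.load("w4T.npy");K=bot.calibration("wrist")["mtx"]
c,f=ray((249.5,122.5),.022,K,T)[:2],ray((253.5,197.5),.022,K,T)[:2]
d=(c-f)/np.linalg.norm(c-f);m=((c+f)/2+[.5265,.456])/2;f0=m-.0425*d
P,F=plan(np.r_[f0,.022],np.r_[d,0],.03,np.radians(30),(.628,.1465),np.radians(-85),-1)
E
python3 - <<'E'
from bott import *
np.set_printoptions(precision=3,suppress=True)
print(c,f,np.linalg.norm(c-f),np.degrees(np.arctan2(d[1],d[0])),f0,P[:3,3])
J=[bot.solve_ik(*pq(up(x,h))) for x,h in((P,.08),(P,0),(P,.12),(F,.14),(F,.1),(F,0))]
print(*J,sep="\n")
if any(j is None for j in J[:2]): raise SystemExit
bot.set_gripper(1.0)
bot.move_pose(*pq(up(P,.08)))
print(bot.move_linear(pq(P)[0],speed=.12,until_force=8),bot.read_position())
bot.set_gripper(0,grasp_force=35);print(bot.read_gripper_width(),bot.read_finger_force())
bot.move_linear(pq(up(P,.08))[0],speed=.12)
print(bot.read_gripper_width(),bot.read_ft_force(),bot.read_clock(),bot.read_joint_positions())
im=bot.camera("wrist");cv2.imwrite("w5.png",im[:,:,::-1])
E
```

```text
[0.561 0.484] [0.504 0.421] 0.08550956931232 47.69187732597551 [0.501 0.423] [0.514 0.438 0.006]
[ 0.639  1.198  0.929  1.817 -0.096  2.974]
[ 0.639  1.251  0.844  1.68  -0.096  2.974]
[ 0.639  1.189  1.007  1.905 -0.096  2.974]
[ 0.472  0.967  0.321  1.501 -0.932 -0.89 ]
[ 0.472  1.009  0.302  1.439 -0.932 -0.89 ]
[ 0.472  1.133  0.292  1.306 -0.932 -0.89 ]
False [0.515 0.438 0.007]
0.49147831841607037 35.57346496386003
0.4863984058223907 [ 0.315 -0.326 -1.12 ] 23.15 [ 0.639  1.199  0.928  1.817 -0.096  2.974]
```

```bash
python3 - <<'E'
from bott import *
np.set_printoptions(precision=3,suppress=True)
for dx,dz in((.05,.14),(.04,.12),(.02,.12),(0,.12),(0,.1)):
    try: bot.move_linear((P[:3,3]+[dx,0,dz]).tolist(),speed=.15);print("lift",dx,dz);break
    except bot.PlanningError: pass
W=up(F,.17);W[1,3]+=.12;W[0,3]+=.01
bot.move_pose(*pq(W));print(bot.read_joint_positions(),bot.read_gripper_width())
bot.move_linear(pq(up(F,.12))[0],speed=.2)
bot.move_linear(pq(up(F,.015))[0],speed=.15)
print(bot.move_linear(pq(up(F,-.006))[0],speed=.025,until_force=3),bot.read_position(),F[:3,3],bot.read_ft_force(),bot.read_gripper_width(),bot.read_clock())
im=bot.camera("wrist");im2=bot.camera("scene")
a=cv2.resize(im[:,:,::-1],(400,300),interpolation=cv2.INTER_AREA);b=cv2.resize(im2[75:225,160:360,::-1],(400,300),interpolation=cv2.INTER_CUBIC)
cv2.imwrite("pics/w6.png",np.hstack([a,b]))
E
```

```text
lift 0.02 0.12
[ 0.601  1.183  0.847  1.94  -0.854 -0.725] 0.48726062099404355
True [0.629 0.13  0.016] [0.629 0.13  0.02 ] [-0.018  1.529  3.979] 0.485743644129721 29.15
```

View pics/w6.png

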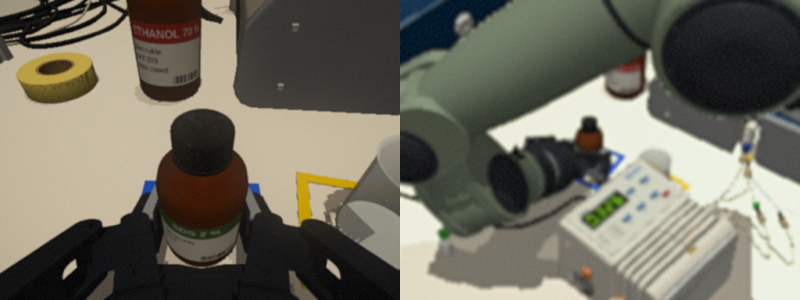

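```bash
python3 - <<'E'
from bott import *
np.set_printoptions(precision=3,suppress=True)
bot.set_gripper(.72);C=bot.read_position();z=F[:3,2]
try: bot.move_linear((C-.03*z+[0,0,.005]).tolist(),speed=.08)
except bot.PlanningError: print("no back")
C=bot.read_position()
bot.move_linear((C+[0,0,.13]).tolist(),speed=.12)
bot.move_pose([.5,.42,.26],rot([0,0,-1],[0,1,0]))
im=bot.camera("top");im2=bot.camera("scene")
for n in("bottle","beaker","vial","green_vial","ethanol_bottle"):print(n,bot.search_frame("top",n)[:1])
a=cv2.resize(im[90:240,230:430,::-1],(400,300),interpolation=cv2.INTER_CUBIC);b=cv2.resize(im2[75:225,160:360,::-1],(400,300),interpolation=cv2.INTER_CUBIC)
cv2.imwrite("pics/w7.png",np.hstack([a,b]));print(bot.read_clock())
E
```

```text
bottle [{'bbox': [292.9, 147.8, 16.1, 21.7], 'confidence': 0.62}]
beaker [{'bbox': [293.4, 186.9, 20.6, 21.4], 'confidence': 0.77}]
vial [{'bbox': [251.2, 122.3, 3.6, 9.2], 'confidence': 0.56}]
green_vial [{'bbox': [346.4, 119.8, 33.9, 32.6], 'confidence': 0.54}]
ethanol_bottle [{'bbox': [346.1, 118.2, 33.2, 33.4], 'confidence': 0.83}]
33.0083
```

View pics/w7.png

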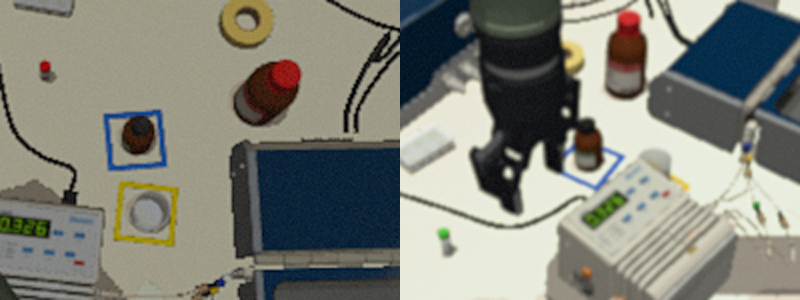

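Both stand upright inside their squares, and the vials and the ethanol bottle are still standing where they were, so I'm handing in.

```bash
python3 -c "
from cell import bot
print(bot.close_job())"
```

```text
the job is handed in; nothing more can be done
None
```

The job is handed in: in the last pictures the bottle stands in the blue square and the beaker stands open end up in the yellow one, with both vials and the ethanol bottle where they were; the timer was not checked again, and the clock read about 33 s of the 64 s allowed.

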